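Refit and fasten the solenoid valve's cover

TASK

Put the black cover onto the green valve on the turntable so that it sits fully down on the valve's shoulder, and only then fasten it: press its brass screw-knob down against the spring and screw it clockwise (seen from above) until it comes to its stop, letting go and taking it again for another swing as needed. Let go when done, and leave the other loose things standing or lying where they are.

Things in the scene. Friction and masses are not known exactly. Their poses are not given: they have to be found in the camera images.
- cover: Black plastic cover, a box open below, outside 65 (x) x 55 (y) x 34 mm, walls 4 mm, cavity 57 x 47 mm and 28 mm deep. Origin: centre of its lower edge, z up; it starts upright on the turntable and may go on either way round (half turn about z). A brass knob on a captive, spring-raised screw stands in the middle of its roof. Carry it by its sides, then take it by the knob. 0.2 to 0.3 kg in all.
- knob_top (a point): Centre of the top face of the round fluted brass knob, z up: diameter 34 mm, 18 mm tall. With the knob up its top is 64 mm above the cover's lower edge and its underside 12 mm above the cover's roof. A red line on top runs from the centre to the rim and points along the knob's own x.
- knob_push (a joint): How far the knob is pressed down (m): 0 up, 0.010 fully down. The spring needs 6 N to start and 10 N fully down, and lifts the knob again while the screw has not caught. Once caught, the thread holds it about 0.0065 down, and 0.007 at the end of the turn.
- knob_turn (a joint): Clockwise turn of the knob from above (rad), stops at 0 and 2.1; starts at 0 to 0.1, red line near the white mark on the roof. Cover seated and knob up: blocked after about 0.3; pressed 8 mm or more it turns on, and beyond 0.9 the thread holds it down. Friction (0.05 N m) keeps it where it is left. Turned far with the cover off, it keeps the cover from going down until turned back.
- valve_seat (a point): Centre of the flat shoulder (74 x 62 mm) on top of the fixed green valve, where the cover's lower edge rests, 45 mm above the turntable. z up, x along its two brass-ended ports. On the shoulder stands a hollow head 52 (x) x 42 (y) x 24 mm that enters the cover's cavity with 2.5 mm to spare each side, so the cover's long side lies along the ports. Nothing else of the valve rises above the shoulder.
- turntable: Round plywood turntable, diameter 360 mm, fixed; top 30 mm above the table. Origin: centre of its underside.
- cartridge: White ceramic filter cartridge with red cap, diameter 45 mm, 91 mm tall, upright on the turntable; to be left alone. Origin: centre of its foot.
- bushing: Steel hex bushing, 36 mm across, 30 mm tall, on the turntable; to be left alone. Origin: centre of its foot.
- wrench: Wrench lying on the table to the left, to be left alone.
- screwdriver: Screwdriver lying on the table to the right, to be left alone.
- sealant: Bottle, diameter 48 mm, 110 mm tall, standing on the table to the left, to be left alone. Origin: centre of its foot.
There are look-alikes about, which are no part of the job. Several things have the shape of the cover; the one meant has the colours described above.

How it is judged:
On the way:
1. the cover sits fully down on the valve, its knob not yet screwed on (horizontal distance between cover and valve_seat below 0.006 m and z of cover in the frame of valve_seat between -0.004 and 0.004 m and angle between the x axis of cover and the x axis of valve_seat, either way round below 0.17 rad and angle between cover's own z axis and vertical below 0.08 rad and value of joint knob_turn below 0.5 rad), for 0.2 s.
At the end, for the whole second after the job is handed in: The cover sits on the valve's shoulder (within 6 mm sideways, 4 mm in height, 0.17 rad in yaw either way round, 0.08 rad in tilt), the knob is screwed on to at least 1.85 of its 2.1 rad and held down at least 4.5 mm by the thread, and all is released and at rest (horizontal distance between cover and valve_seat below 0.006 m and z of cover in the frame of valve_seat between -0.004 and 0.004 m and angle between the x axis of cover and the x axis of valve_seat, either way round below 0.17 rad and angle between cover's own z axis and vertical below 0.08 rad and value of joint knob_turn above 1.85 rad and value of joint knob_push above 0.0045 m and linear speed of cover below 0.02 m/s and velocity of joint knob_turn below 0.1 rad/s); the robot touches nothing.
It fails at once if another loose thing is shifted by more than 30 mm or toppled (distance of any of cartridge, bushing, wrench, screwdriver, sealant from where it was at the start of the episode above 0.03 m or angle between any of cartridge, bushing, sealant's own z axis and vertical above 0.6 rad).
It also fails if it takes over 58 s, if anything falls off the work surface, if the arm or the gripper's body presses on something with over 40 N, if the wrist force passes 120 N, or if a joint passes its speed limit or range.

ROBOT

A 7-joint arm with a two-finger parallel gripper is mounted at the origin on the work surface. World frame = base frame: x ahead of the robot, y to its left, z up, the work surface at z = 0. Lengths are in m, angles in rad, forces in N, time in s.
With the tool pointing down it reaches from about 0.425 to 0.975 m from the base axis. Payload 16.7 kg.
Tool frame: the origin (TCP) lies on the centre line of the jaws, within the pads' length; the fingertips stand robot.nose_length ahead of it and the grasp point (between the pads) lies 8 mm behind it (robot.nose_length is the distance from the TCP to the fingertips, in m); z points along the fingers, y is the line along which they close (so a half turn about z gives the same grasp; the last joint's range is limited). The gripper opens to 85 mm and grips with 20 to 120 N. Pads are 22 mm wide; open, the fingers measure 114 mm over their backs; the gripper's body (76 mm by 85 mm) begins 54 mm behind the grasp point. The pads swing forward as they close: fully open they stand 13 mm farther back than shut.
Start: joints at [1.01, 0.426, 0.074, 1.606, -0.034, 1.111, -0.067], TCP at [0.27, -0.619, 0.242] pointing down, gripper open.
Joint ranges: [-2.85, 2.85], [-0.5, 2.14], [-1.23, 1.37], [0.21, 2.46], [-1.02, 4.16], [0.16, 2.05], [-2.73, 2.73]. Speed limits (rad/s): [1.89, 1.89, 2.39, 2.39, 3.01, 3.01, 3.01].

INTERFACE

Orientations are given as a unit quaternion [w, x, y, z].
In Python, from workcell import robot gives the robot as it stands.
- The arm moves only by the tool arm_command, never from a script. Its argument "targets" is a list of rows, each a list of 7 numbers: the shift along the tool's x, y, z in cm, then the turn, a rotation vector about the tool's x, y, z in degrees, then the finger opening in cm, from 0 to 8.54. In form: [[x, y, z, ax, ay, az, claw], ...]. A call has 1 to 20 rows; each row is the pose to reach, as a shift and turn from the pose commanded when the call began, along the tool's axes at that moment; what a row does not reach only later rows make up. A row lasts 1/12 s, in which the tool goes at most 41.7 mm and 7.16 degrees, less where a joint would pass 70% of its speed; a pose out of reach is approached as far as the arm can. A call with a gripper value outside its range is refused whole. The fingers move at their own pace and stop on an object; the grip force is fixed at half the most. Time passes only in rows, so rows that repeat a pose let the fingers close. It gives the time, the measured TCP pose, the force, the opening and the grip force at its end, in the units of the state.
- robot.get_obs(): the state, without advancing time (a new reading comes with each control period).
- robot.snapshot(name): name is "scene" or "top"; returns a dict with "color" (480x640x3 uint8, red, green, blue), "z_map" (480x640 float32, m along the optical axis (not along the pixel's ray), 0 where there is no reading), "K" (3x3 intrinsics, pixels), "k1" (the pictures are not rectified: a ray, as slopes to the right and down, at radius r is drawn at 1 + k1 r^2 times it, then the intrinsics apply), "world_to_cam" (4x4, takes a point from world to camera coordinates). Camera axes: x right, y up, looking along -z (the intrinsics and any distortion apply to the point x, -y, -z); pixel columns grow to the right and rows downward; lengths in m; the calibration is good to about 2 mm. A picture is of the moment at which its call begins.
- robot.finish_job(): hands the job in; it is judged then, once.
The state is a dict: "time_s": time; "joint_pos": joint angles; "qd": joint speeds; "joint_torque": joint torques, N m; "tool_pos": TCP position; "eef_rot": TCP orientation; "force": force on the tool from outside, world axes, zero at the start; "torque": the same for the moment, N m; "width": opening from 0.0 (shut) to 1.0 (fully open); "finger_force": force on a finger pad.
Only numpy, scipy, OpenCV 4.12 (cv2) and the standard library are available. Lean on these libraries where they do the work, as an engineer would, in place of code of your own. Each camera call takes 0.05 s, during which the arm holds its last target. There are 200 camera calls.

## Working session

There is one attempt and no reset: what is moved stays moved. The work goes in short steps, Python scripts to look and compute and a tool call to move; the robot and the scene stay as the last step left them, time stands still between calls to the robot, and variables do not carry over. Pictures are saved under pics/ and viewed, at most 10 in all, crops included, and the job is handed in when it is done.

Besides the shell and the picture viewer there is one more tool, called after "Request:" as name(argument=value, ...) on one line, values as JSON. arm_command: Moves the arm, as the interface text tells. Its arguments: {"type":"object","properties":{"targets":{"type":"array"}},"required":["targets"]}

```bash
mkdir -p pics; cat > h.py <<'E'
import numpy as np, cv2
from workcell import robot
from scipy.spatial.transform import Rotation as R
def snap(n,f=None):
    s=robot.snapshot(n)
    if f: cv2.imwrite('pics/'+f,s['color'][:,:,::-1])
    return s
def undist(s,u,v):
    K=s['K'];d=np.array([s['k1'],0,0,0,0.])
    p=cv2.undistortPoints(np.array([[[u,v]]],float),K.astype(float),d)
    # k1 model matches opencv
    return p[0,0]
def point(s,u,v,z=None):
    """world point from depth (z None) or on plane z"""
    a=undist(s,u,v);T=np.linalg.inv(s['world_to_cam'])
    d=T[:3,:3]@np.array([a[0],-a[1],-1]);o=T[:3,3]
    t=s['z_map'][int(round(v)),int(round(u))] if z is None else (z-o[2])/d[2]
    return o+t*d
def cloud(s):
    h,w=s['z_map'].shape;v,u=np.mgrid[:h,:w]
    p=cv2.undistortPoints(np.stack([u.ravel(),v.ravel()],1)[:,None].astype(float),s['K'].astype(float),np.array([s['k1'],0,0,0,0.]))[:,0].reshape(h,w,2)
    T=np.linalg.inv(s['world_to_cam']);z=s['z_map'][...,None]
    c=np.concatenate([p[...,:1]*z,-p[...,1:]*z,-z],-1)
    return c@T[:3,:3].T+T[:3,3]
E
python3 - <<'E'
from h import *
o=robot.get_obs();print(o);print(robot.nose_length)
for n in('scene','top'):
    s=snap(n,n+'0.png');print(n,s['K'],s['k1'],np.linalg.inv(s['world_to_cam']).round(3))
E
```

```text
{'time_s': 0.0, 'joint_pos': array([ 1.0104842 ,  0.42674347,  0.07383312,  1.60665868, -0.03408382,
        1.11083677, -0.06710428]), 'qd': array([-0.00040971, -0.00136525,  0.00129832,  0.00087195, -0.00167146,
       -0.00030404, -0.00162487]), 'joint_torque': array([ 1.64990757e-03, -9.49817562e+01,  3.76156166e+00, -4.63511825e+01,
        1.91692694e-02,  9.75733419e-03,  9.36650804e-05]), 'tool_pos': array([ 0.26936697, -0.61844956,  0.24157963]), 'eef_rot': array([-6.65686824e-04,  9.78979451e-01,  2.03957725e-01, -1.95288645e-04]), 'force': array([-0.41046709,  0.66180051,  0.54633712]), 'torque': array([-0.01665804, -0.0209333 ,  0.02498163]), 'finger_force': 0.0, 'width': 0.9967451303263936}
0.011
scene [[541.1124014    0.         325.76723703]
 [  0.         541.1124014  233.32645721]
 [  0.           0.           1.        ]] -0.02533387856529207 [[-0.147 -0.644  0.751  1.493]
 [ 0.989 -0.104  0.105  0.135]
 [ 0.011  0.758  0.652  0.868]
 [ 0.     0.     0.     1.   ]]
top [[552.76255144   0.         320.86420417]
 [  0.         552.76255144 243.04271834]
 [  0.           0.           1.        ]] -0.04682159065401159 [[ 1.700e-02  9.980e-01 -5.400e-02  5.400e-01]
 [-1.000e+00  1.600e-02 -2.000e-03  2.900e-02]
 [-1.000e-03  5.400e-02  9.990e-01  1.333e+00]
 [ 0.000e+00  0.000e+00  0.000e+00  1.000e+00]]
```

View pics/scene0.png

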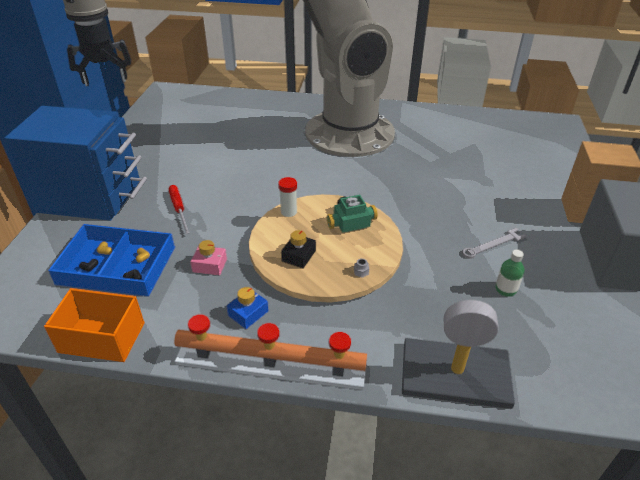

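View pics/top0.png

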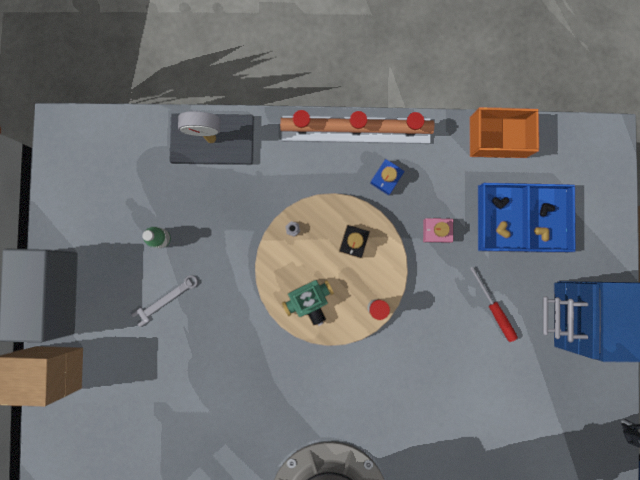

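Three things have the cover's shape: black at top (354,242), blue at (388,177) and pink at (438,230). Only the black one on the turntable matches "black, with a brass knob". The valve is at top (308,299). I'll measure both and confirm in one crop.

```bash
cat > meas.py <<'E'
from h import *
def rect(P):
    r=cv2.minAreaRect((P*1000).astype(np.float32));b=cv2.boxPoints(r)/1000
    e=[b[1]-b[0],b[2]-b[1]];L=max(e,key=np.linalg.norm)
    return np.array(r[0])/1000,np.array(r[1]),np.degrees(np.arctan2(L[1],L[0]))%180
if __name__=='__main__':
    for n in('top','scene'):
        s=snap(n);C=cloud(s);hsv=cv2.cvtColor(s['color'],cv2.COLOR_RGB2HSV);H,S,V=[hsv[...,i].astype(int) for i in range(3)]
        u0=(354,242) if n=='top' else (299,250)
        c0=C[u0[1],u0[0]];v0p=(308,299) if n=='top' else (352,213);v0=C[v0p[1],v0p[0]]
        print(n,'c0',c0.round(4),'v0',v0.round(4))
        d=np.linalg.norm(C[...,:2]-c0[:2],axis=-1)
        roof=(d<.05)&(abs(C[...,2]-.064)<.005)
        knob=(d<.05)&(C[...,2]>.085)
        print('roof',roof.sum(),C[roof].mean(0).round(4),rect(C[roof][:,:2]))
        print('knob',C[knob].mean(0).round(4),np.median(C[knob][:,2]),rect(C[knob][:,:2]))
        d=np.linalg.norm(C[...,:2]-v0[:2],axis=-1);g=(H>65)&(H<95)&(S>90)
        for nm,lo,hi in(('shoulder',.068,.082),('head',.09,.106)):
            m=(d<.07)&(C[...,2]>lo)&(C[...,2]<hi)&g
            print(nm,m.sum(),np.median(C[m],0).round(4),rect(C[m][:,:2]))
        br=(d<.09)&(H>15)&(H<30)&(S>150)&(C[...,2]>.04)
        print('turntable z',np.median(C[...,2][(np.hypot(C[...,0]-.53,C[...,1])<.3)&(C[...,2]>.02)&(C[...,2]<.04)]))
        if n=='top':
            a=s['color'][200:340,250:420,::-1];cv2.imwrite('pics/crop1.png',cv2.resize(a,None,fx=4.2,fy=4.2,interpolation=2))
E
python3 meas.py
```

```text
top c0 [ 0.6101 -0.0435  0.0935] v0 [0.48   0.058  0.0764]
roof 455 [ 0.6127 -0.0438  0.0633] (array([ 0.61357996, -0.04480774]), array([54.82123947, 64.79920959]), np.float32(164.04594))
knob [ 0.6133 -0.0449  0.0934] 0.09350755023541546 (array([ 0.61344519, -0.04508462]), array([32.29518127, 32.9149704 ]), np.float32(155.21028))
shoulder 462 [0.482  0.058  0.0739] (array([0.48060165, 0.0585918 ]), array([61.06601334, 93.6566925 ]), np.float32(117.4039))
head 151 [0.4828 0.0601 0.0981] (array([0.48068982, 0.06013563]), array([42.01152039, 51.0684166 ]), np.float32(117.39711))
turntable z 0.029351237384430906
scene c0 [ 0.6314 -0.044   0.0633] v0 [0.5051 0.0584 0.081 ]
roof 384 [ 0.6287 -0.0469  0.0646] (array([ 0.6186994 , -0.04875785]), array([56.10239792, 70.2682724 ]), np.float32(163.64438))
knob [ 0.6215 -0.0483  0.0935] 0.09432942697683122 (array([ 0.61887372, -0.04855277]), array([34.242836  , 34.82264709]), np.float32(135.52641))
shoulder 326 [0.504  0.0551 0.0755] (array([0.49918231, 0.05973552]), array([62.5825882 , 92.43126678]), np.float32(95.92599))
head 181 [0.4945 0.0599 0.0975] (array([0.4855488, 0.0557249]), array([50.51165771, 51.37360764]), np.float32(116.49446))
turntable z 0.03116182341573137
```

View pics/crop1.png

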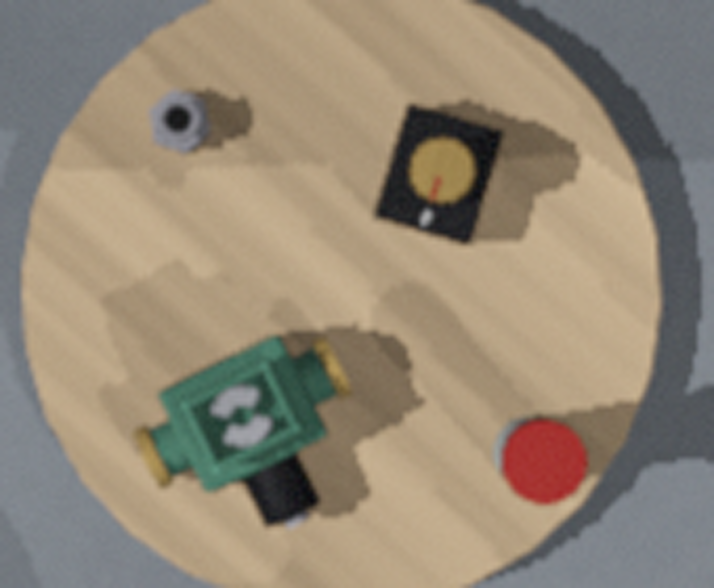

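The crop shows the black cover with its brass knob at (440,170), the red line pointing at the white mark, and the green valve at (243,417). The cartridge and bushing are well clear. The two cameras disagree by about 5 mm, so I'll take the mean, go above it and check the gripper.

```bash
cat > go.py <<'E'
from h import *
def yaw(q): 
    y=R.from_quat(q,scalar_first=True).as_matrix()[:,1];return np.degrees(np.arctan2(y[1],y[0]))
def delta(p,yawdeg,ref=None):
    """row numbers (cm,deg) to TCP p, pointing down, tool y at yawdeg"""
    o=robot.get_obs();A=R.from_quat(o['eef_rot'],scalar_first=True)
    y=np.radians(yawdeg);Y=np.array([np.cos(y),np.sin(y),0]);Z=np.array([0,0,-1.]);X=np.cross(Y,Z)
    B=R.from_matrix(np.stack([X,Y,Z],1))
    print('t',o['time_s'],'now',o['tool_pos'].round(4),'yaw',yaw(o['eef_rot']).round(2),'F',o['force'].round(1),'w',round(o['width'],3),'j',o['joint_pos'].round(2))
    print('-> d cm',(A.inv().apply(np.array(p)-o['tool_pos'])*100).round(2),'rot',np.degrees((A.inv()*B).as_rotvec()).round(2))
if __name__=='__main__':
    import sys;a=[float(x) for x in sys.argv[1:]];delta(a[:3],a[3])
E
python3 go.py .616 -.047 .18 74
```

```text
t 0.2 now [ 0.2694 -0.6186  0.2419] yaw -66.46 F [ 0.  -0.6 -0.1] w 0.999 j [ 1.01  0.43  0.07  1.61 -0.03  1.11 -0.07]
-> d cm [ 54.6  -38.56   6.22] rot [-2.0000e-02 -5.0000e-02 -1.4046e+02]
```

Request:
arm_command(targets=[[54.6, -38.6, 6.2, 0, 0, -140.5, 8.5], [54.6, -38.6, 6.2, 0, 0, -140.5, 8.5], [54.6, -38.6, 6.2, 0, 0, -140.5, 8.5], [54.6, -38.6, 6.2, 0, 0, -140.5, 8.5], [54.6, -38.6, 6.2, 0, 0, -140.5, 8.5], [54.6, -38.6, 6.2, 0, 0, -140.5, 8.5], [54.6, -38.6, 6.2, 0, 0, -140.5, 8.5], [54.6, -38.6, 6.2, 0, 0, -140.5, 8.5], [54.6, -38.6, 6.2, 0, 0, -140.5, 8.5], [54.6, -38.6, 6.2, 0, 0, -140.5, 8.5], [54.6, -38.6, 6.2, 0, 0, -140.5, 8.5], [54.6, -38.6, 6.2, 0, 0, -140.5, 8.5], [54.6, -38.6, 6.2, 0, 0, -140.5, 8.5], [54.6, -38.6, 6.2, 0, 0, -140.5, 8.5], [54.6, -38.6, 6.2, 0, 0, -140.5, 8.5], [54.6, -38.6, 6.2, 0, 0, -140.5, 8.5], [54.6, -38.6, 6.2, 0, 0, -140.5, 8.5], [54.6, -38.6, 6.2, 0, 0, -140.5, 8.5], [54.6, -38.6, 6.2, 0, 0, -140.5, 8.5], [54.6, -38.6, 6.2, 0, 0, -140.5, 8.5]])

```text
time_s: 1.87
tool_pos: [0.6159, -0.0466, 0.18]
eef_rot: [-0.0, 0.135, 0.991, 0.0]
force: [0.3, -0.6, 0.5]
width: 0.995
finger_force: 0.0
```

```bash
python3 go.py .616 -.047 .18 74; python3 -c "
from h import *
s=snap('scene','s1.png');t=snap('top')
a=np.concatenate([s['color'][150:330,220:400],t['color'][150:330,260:440]],1)[:,:,::-1]
cv2.imwrite('pics/c2.png',cv2.resize(a,None,fx=2.2,fy=2.2,interpolation=2))
"
```

```text
t 1.8667 now [ 0.6159 -0.0466  0.18  ] yaw 74.48 F [ 0.3 -0.6  0.5] w 0.995 j [ 0.45  0.47 -0.63  1.77  0.32  1.01  1.  ]
-> d cm [-0.02 -0.04 -0.  ] rot [ 0.   -0.04  0.48]
```

View pics/c2.png

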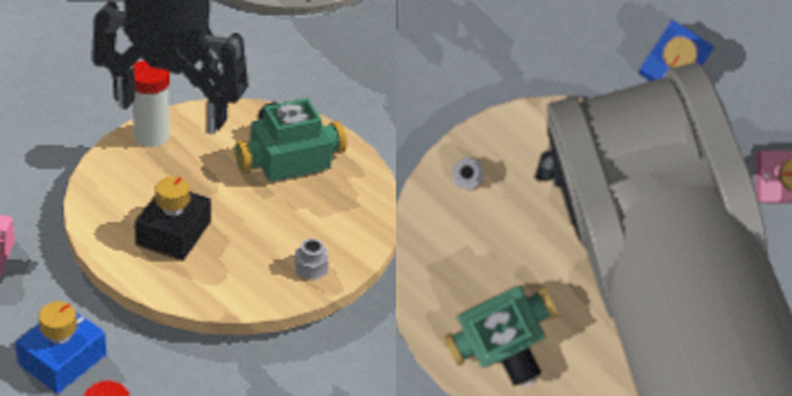

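Scene view shows the gripper above and behind the cover, with fingertips near (275,198) and (317,209) full-frame. The arm hides the cover from the top camera. I'll calibrate the scene camera from the fingers' depth points against the known TCP.

```bash
python3 - <<'E'
from h import *
s=snap('scene');C=cloud(s);o=robot.get_obs();A=R.from_quat(o['eef_rot'],scalar_first=True)
d=C-o['tool_pos'];L=A.inv().apply(d.reshape(-1,3)).reshape(d.shape)
m=(np.abs(L[...,0])<.04)&(np.abs(L[...,1])<.075)&(L[...,2]>-.035)&(L[...,2]<.03)&(s['color'].max(-1)<110)
for sg in(-1,1):
    P=L[m&(np.sign(L[...,1])==sg)]*1000
    print(sg,len(P));
    for lo in range(-35,20,6):
        q=P[(P[:,2]>=lo)&(P[:,2]<lo+6)]
        if len(q): print(lo,len(q),np.percentile(q[:,:2],[3,97],axis=0).round(1).tolist())
E
```

```text
-1 107
-35 26 [[-14.7, -55.2], [7.6, -43.4]]
-29 22 [[-17.2, -54.7], [6.5, -42.8]]
-23 25 [[-15.3, -57.4], [8.5, -42.7]]
-17 19 [[-15.0, -56.0], [5.7, -41.9]]
-11 12 [[-14.6, -46.3], [3.5, -42.9]]
-5 3 [[-3.4, -44.7], [0.9, -44.4]]
1 84
-35 23 [[-12.6, 45.0], [1.0, 55.5]]
-29 20 [[-14.2, 43.5], [-0.8, 55.4]]
-23 21 [[-15.3, 44.4], [2.1, 55.5]]
-17 15 [[-13.7, 43.9], [-0.3, 55.4]]
-11 5 [[-12.6, 43.5], [-8.1, 48.5]]
```

Request:
arm_command(targets=[[0.06, -0.1, 3, 0, 0, 0.4, 8.5], [0.06, -0.1, 6, 0, 0, 0.4, 8.5], [0.06, -0.1, 9, 0, 0, 0.4, 8.5], [0.06, -0.1, 11, 0, 0, 0.4, 8.5], [0.06, -0.1, 12.5, 0, 0, 0.4, 8.5], [0.06, -0.1, 13.4, 0, 0, 0.4, 8.5], [0.06, -0.1, 13.4, 0, 0, 0.4, 8.5], [0.06, -0.1, 13.4, 0, 0, 0.4, 7], [0.06, -0.1, 13.4, 0, 0, 0.4, 6], [0.06, -0.1, 13.4, 0, 0, 0.4, 5], [0.06, -0.1, 13.4, 0, 0, 0.4, 4.5], [0.06, -0.1, 13.4, 0, 0, 0.4, 4.5], [0.06, -0.1, 13.4, 0, 0, 0.4, 4.5], [0.06, -0.1, 13.4, 0, 0, 0.4, 4.5]])

```text
time_s: 3.18
tool_pos: [0.616, -0.0477, 0.048]
eef_rot: [0.001, 0.143, 0.99, 0.0]
force: [-1.7, 0.9, 7.7]
width: 0.634
finger_force: 63.7
```

```bash
python3 go.py .615 -.048 .18 74; python3 -c "
from h import *
s=snap('scene');t=snap('top')
a=np.concatenate([s['color'][150:330,220:400],t['color'][150:330,260:440]],1)[:,:,::-1]
cv2.imwrite('pics/c3.png',cv2.resize(a,None,fx=2.2,fy=2.2,interpolation=2))
"
```

```text
t 3.1833 now [ 0.616  -0.0477  0.048 ] yaw 73.61 F [-1.7  0.9  7.7] w 0.634 j [ 0.39  0.62 -0.55  1.85  0.44  0.79  0.89]
-> d cm [  0.06  -0.05 -13.2 ] rot [ 0.02  0.13 -0.39]
```

View pics/c3.png

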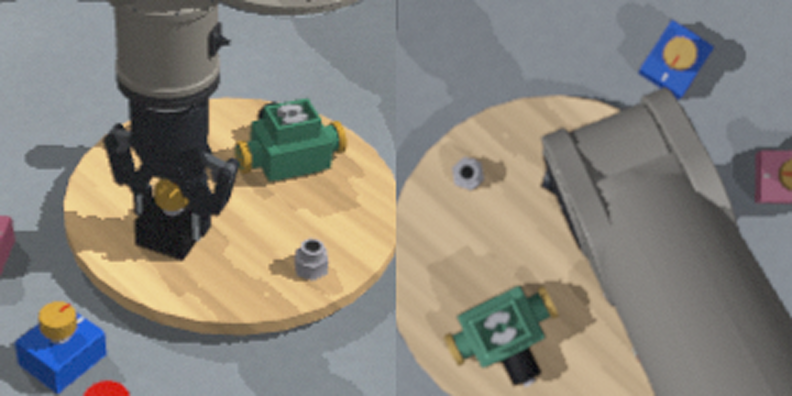

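Width reads 54 mm, so it is gripped; the picture shows the fingers on the cover's sides. Next: lift, then carry it above the valve.

Request:
arm_command(targets=[[0, 0, -1, 0, 0, 0, 4.5], [0, 0, -3, 0, 0, 0, 4.5], [0, 0, -5.5, 0, 0, 0, 4.5], [0, 0, -8, 0, 0, 0, 4.5], [0, 0, -9.5, 0, 0, 0, 4.5], [0, 0, -10, 0, 0, 0, 4.5], [0, 0, -10, 0, 0, 0, 4.5]])

```text
time_s: 3.87
tool_pos: [0.6158, -0.0479, 0.1483]
eef_rot: [0.001, 0.143, 0.99, -0.0]
force: [0.7, -0.4, -2.2]
width: 0.63
finger_force: 63.8
```

```bash
python3 go.py .4822 .057 .147 27.4
```

```text
t 3.8667 now [ 0.6158 -0.0479  0.1483] yaw 73.61 F [ 0.7 -0.4 -2.2] w 0.63 j [ 0.44  0.5  -0.61  1.8   0.34  0.95  0.97]
-> d cm [15.78  6.29  0.09] rot [ 0.08  0.15 46.21]
```

Request:
arm_command(targets=[[1.2, 0.5, 0, 0, 0, 4, 4.5], [3.2, 1.3, 0, 0, 0, 9, 4.5], [5.5, 2.2, 0, 0, 0, 15, 4.5], [8, 3.2, 0, 0, 0, 22, 4.5], [10.5, 4.2, 0, 0, 0, 29, 4.5], [12.7, 5.1, 0, 0, 0, 35, 4.5], [14.4, 5.7, 0, 0, 0, 41, 4.5], [15.5, 6.2, 0, 0, 0, 45, 4.5], [15.8, 6.3, 0, 0, 0, 46.2, 4.5], [15.8, 6.3, 0, 0, 0, 46.2, 4.5], [15.8, 6.3, 0, 0, 0, 46.2, 4.5]])

```text
time_s: 4.78
tool_pos: [0.4816, 0.0568, 0.1461]
eef_rot: [-0.0, 0.518, 0.855, -0.0]
force: [-0.0, -0.2, -1.6]
width: 0.633
finger_force: 63.8
```

```bash
cat > chk.py <<'E'
import sys
from h import *
s=snap('scene');t=snap('top')
a=np.concatenate([s['color'][130:260,270:440],t['color'][230:360,230:400]],1)[:,:,::-1]
cv2.imwrite('pics/'+sys.argv[1],cv2.resize(a,None,fx=2.3,fy=2.3,interpolation=2))
E
python3 go.py .4822 .057 .147 27.4; python3 chk.py c4.png
```

```text
t 4.7833 now [0.4816 0.0568 0.1461] yaw 27.56 F [-0.  -0.2 -1.6] w 0.633 j [ 0.21  0.28 -0.53  2.09  0.19  0.82  0.05]
-> d cm [-0.01  0.06 -0.09] rot [-0.01 -0.    0.16]
```

View pics/c4.png

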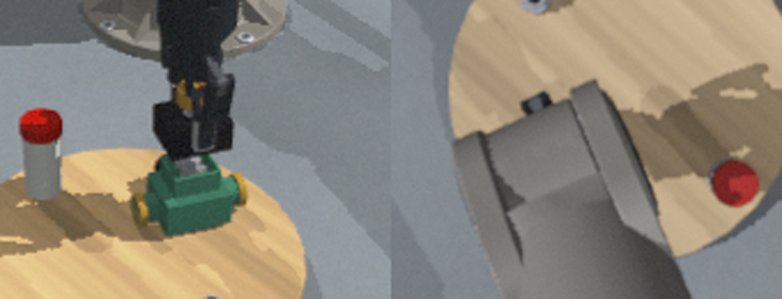

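The cover hovers right above the valve head, at about (192,128) in the left half. I'll compare the camera-side faces of the cover and valve, both from the scene camera so its offset cancels.

```bash
cat > faces.py <<'E'
from h import *
s=snap('scene');C=cloud(s);o=robot.get_obs();c=s['color'].astype(int)
y=np.radians(27.4);v=np.array([np.cos(y),np.sin(y)]);u=np.array([v[1],-v[0]])
D=C[...,:2]-[.482,.057];V=D@v*1000;U=D@u*1000;Z=C[...,2]*1000
near=(abs(V)<60)&(abs(U)<60)
g=near&(c[...,1]>c[...,0]*1.25)&(c[...,1]>45)
dark=near&(c.max(-1)<75)&~g
def rep(n,m):
    if m.sum()<4: print(n,m.sum());return
    print(n,m.sum(),'V p5,50,90,97',np.percentile(V[m],[5,50,90,97]).round(1),'U 2,50,90,97',np.percentile(U[m],[2,50,90,97]).round(1))
z0=o['tool_pos'][2]*1000-18
for a in range(0,36,8): rep('cover z+%d'%a,dark&(Z>z0+a)&(Z<z0+a+8))
rep('shoulder band',g&(Z>64)&(Z<73)); rep('head band',g&(Z>79)&(Z<95))
# line fit of near long face: V vs U for cover and shoulder
for n,m in(('cover',dark&(Z>z0+2)&(Z<z0+30)&(abs(U)<28)),('shoulder',g&(Z>60)&(Z<73)&(abs(U)<28)),('head',g&(Z>79)&(Z<95)&(abs(U)<20))):
    m=m&(V>10)
    if m.sum()>10:
        p=cv2.fitLine(np.stack([U[m],V[m]],1).astype(np.float32),cv2.DIST_HUBER,0,.01,.01).ravel();print(n,'line angle',np.degrees(np.arctan(p[1]/p[0])).round(2),'V at U0',(p[3]-p[2]*p[1]/p[0]).round(2))
E
python3 faces.py
```

```text
cover z+0 59 V p5,50,90,97 [ 1.9 26.7 29.1 30.1] U 2,50,90,97 [-29.   10.9  33.8  34.2]
cover z+8 66 V p5,50,90,97 [-12.9  27.   29.9  30.9] U 2,50,90,97 [-28.7  23.   34.6  35.3]
cover z+16 86 V p5,50,90,97 [-10.6  27.1  36.4  40.7] U 2,50,90,97 [-28.   17.9  34.8  35.4]
cover z+24 84 V p5,50,90,97 [-11.1  28.2  41.2  43.1] U 2,50,90,97 [-28.3  15.6  34.6  34.9]
cover z+32 205 V p5,50,90,97 [-21.3  10.8  34.3  41.5] U 2,50,90,97 [-26.1  20.6  33.1  34.7]
shoulder band 157 V p5,50,90,97 [-7.3 28.5 33.7 34.4] U 2,50,90,97 [-47.1  14.7  42.9  47. ]
head band 176 V p5,50,90,97 [-15.6  20.9  23.9  25.3] U 2,50,90,97 [-23.    8.9  27.7  28.6]
cover line angle 1.69 V at U0 27.98
shoulder line angle -0.45 V at U0 32.09
head line angle 1.96 V at U0 22.12
```

The cover agrees with the head within about 1 mm both ways. Shifting +0.06 cm in tool y and descending in steps.

Request:
arm_command(targets=[[0, 0.06, 1, 0, 0, 0.2, 4.5], [0, 0.06, 2, 0, 0, 0.2, 4.5], [0, 0.06, 2.6, 0, 0, 0.2, 4.5], [0, 0.06, 3, 0, 0, 0.2, 4.5], [0, 0.06, 3.4, 0, 0, 0.2, 4.5], [0, 0.06, 3.8, 0, 0, 0.2, 4.5], [0, 0.06, 4.2, 0, 0, 0.2, 4.5], [0, 0.06, 4.6, 0, 0, 0.2, 4.5], [0, 0.06, 4.6, 0, 0, 0.2, 4.5]])

```text
time_s: 5.68
tool_pos: [0.4815, 0.0575, 0.0997]
eef_rot: [-0.0, 0.521, 0.854, -0.0]
force: [-0.2, -0.3, -1.8]
width: 0.634
finger_force: 63.8
```

Request:
arm_command(targets=[[0, 0, 0.2, 0, 0, 0, 4.5], [0, 0, 0.4, 0, 0, 0, 4.5], [0, 0, 0.55, 0, 0, 0, 4.5], [0, 0, 0.7, 0, 0, 0, 4.5], [0, 0, 0.7, 0, 0, 0, 4.5]])

```text
time_s: 6.1
tool_pos: [0.4817, 0.0575, 0.0931]
eef_rot: [-0.0, 0.521, 0.854, -0.0]
force: [-1.1, -0.1, -1.9]
width: 0.63
finger_force: 63.8
```

Request:
arm_command(targets=[[0, 0, 0.1, 0, 0, 0, 4.5], [0, 0, 0.2, 0, 0, 0, 4.5], [0, 0, 0.2, 0, 0, 0, 4.5]])

```text
time_s: 6.35
tool_pos: [0.4819, 0.0576, 0.0929]
eef_rot: [0.0, 0.521, 0.854, -0.0]
force: [-14.6, -2.0, 39.2]
width: 0.633
finger_force: 68.5
```

Contact is at z 0.0929, the expected seated height. Ease off, then open and rise.

Request:
arm_command(targets=[[0, 0, -0.2, 0, 0, 0, 4.5], [0, 0, -0.2, 0, 0, 0, 6], [0, 0, -0.2, 0, 0, 0, 8.5], [0, 0, -0.2, 0, 0, 0, 8.5], [0, 0, -0.2, 0, 0, 0, 8.5], [0, 0, -0.2, 0, 0, 0, 8.5], [0, 0, -2, 0, 0, 0, 8.5], [0, 0, -4, 0, 0, 0, 8.5], [0, 0, -7, 0, 0, 0, 8.5], [0, 0, -10, 0, 0, 0, 8.5], [0, 0, -10, 0, 0, 0, 8.5]])

```text
time_s: 7.27
tool_pos: [0.484, 0.0582, 0.1962]
eef_rot: [0.003, 0.521, 0.854, 0.002]
force: [3.1, 1.0, 0.4]
width: 0.995
finger_force: 0.0
```

```bash
python3 faces.py | tail -5; python3 go.py .482 .0575 .2 140; python3 - <<'E'
from h import *
s=snap('scene');C=cloud(s);c=s['color'].astype(int);hsv=cv2.cvtColor(s['color'],cv2.COLOR_RGB2HSV)
n=np.hypot(C[...,0]-.484,C[...,1]-.057)<.05
dk=n&(c.max(-1)<75)&(C[...,2]>.1)&(C[...,2]<.118)
print('roof z',np.percentile(C[...,2][dk],[50,90]), (dk).sum())
k=n&(hsv[...,0]>12)&(hsv[...,0]<30)&(hsv[...,1]>110)&(C[...,2]>.132)&(C[...,2]<.15)
print('knob top z',np.median(C[...,2][k]),cv2.minEnclosingCircle((C[k][:,:2]*1000).astype(np.float32)))
E
python3 chk.py c5.png
```

```text
cover z+24 32 V p5,50,90,97 [-42.  -39.4 -34.7  55.1] U 2,50,90,97 [-7.3  4.3 12.1 12.6]
cover z+32 39 V p5,50,90,97 [-41.8 -37.6  58.4  59.4] U 2,50,90,97 [-7.5  1.2 10.7 11.4]
shoulder band 153 V p5,50,90,97 [-4.  29.1 33.6 34.2] U 2,50,90,97 [-48.   18.7  44.1  47.8]
head band 17 V p5,50,90,97 [-17.1  27.2  31.7  31.8] U 2,50,90,97 [-31.6   2.3  35.2  36.4]
shoulder line angle -0.76 V at U0 32.03
t 7.3167 now [0.4833 0.0578 0.1939] yaw 27.21 F [-0.3  0.3 -0.4] w 0.993 j [ 0.24  0.21 -0.55  2.04  0.14  0.91  0.09]
-> d cm [ 0.04 -0.13 -0.61] rot [ 5.0000e-02  3.2000e-01 -1.1279e+02]
roof z [0.10934698 0.11204324] 362
knob top z 0.13953373809166358 ((486.849853515625, 56.080711364746094), 18.210784912109375)
```

View pics/c5.png

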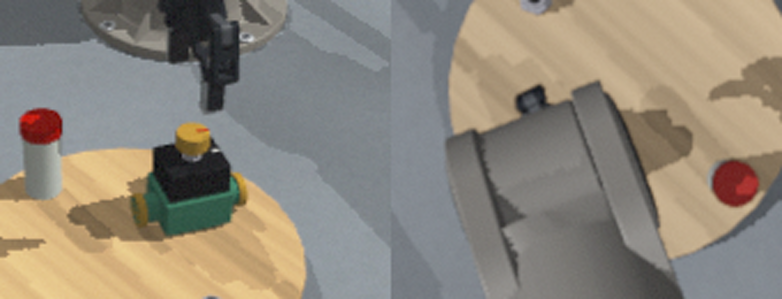

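The cover is down on the shoulder, with its knob at (193,140) in the left half; roof at 0.109 and knob top at 0.1395, both as expected when seated. Turn the wrist to yaw 140 to get one full clockwise swing.

Request:
arm_command(targets=[[0, -0.1, 0, 0, 0, -7, 8.5], [0, -0.1, 0, 0, 0, -14, 8.5], [0, -0.1, 0, 0, 0, -21, 8.5], [0, -0.1, 0, 0, 0, -28, 8.5], [0, -0.1, 0, 0, 0, -35, 8.5], [0, -0.1, 0, 0, 0, -42, 8.5], [0, -0.1, 0, 0, 0, -49, 8.5], [0, -0.1, 0, 0, 0, -56, 8.5], [0, -0.1, 0, 0, 0, -63, 8.5], [0, -0.1, 0, 0, 0, -70, 8.5], [0, -0.1, 0, 0, 0, -77, 8.5], [0, -0.1, 0, 0, 0, -84, 8.5], [0, -0.1, 0, 0, 0, -91, 8.5], [0, -0.1, 0, 0, 0, -98, 8.5], [0, -0.1, 0, 0, 0, -105, 8.5], [0, -0.1, 0, 0, 0, -112, 8.5], [0, -0.1, 0, 0, 0, -113, 6], [0, -0.1, 0, 0, 0, -113, 6], [0, -0.1, 0, 0, 0, -113, 6]])

```text
time_s: 9.05
tool_pos: [0.4806, 0.057, 0.1907]
eef_rot: [-0.0, -0.423, 0.906, 0.0]
force: [0.5, 0.0, 0.1]
width: 0.702
finger_force: 0.0
```

```bash
python3 go.py .4825 .0573 .131 140
```

```text
t 9.05 now [0.4806 0.057  0.1907] yaw 140.0 F [0.5 0.  0.1] w 0.702 j [ 0.51  0.28 -0.87  2.04  0.26  0.94  1.95]
-> d cm [-0.14 -0.13  5.97] rot [ 0.06 -0.02  0.  ]
```

Request:
arm_command(targets=[[-0.14, -0.13, 2, 0, 0, 0, 6], [-0.14, -0.13, 4, 0, 0, 0, 6], [-0.14, -0.13, 5.2, 0, 0, 0, 6], [-0.14, -0.13, 5.9, 0, 0, 0, 6], [-0.14, -0.13, 5.9, 0, 0, 0, 6], [-0.14, -0.13, 5.9, 0, 0, 0, 4.5], [-0.14, -0.13, 5.9, 0, 0, 0, 3.5], [-0.14, -0.13, 5.9, 0, 0, 0, 2.5], [-0.14, -0.13, 5.9, 0, 0, 0, 2.5], [-0.14, -0.13, 5.9, 0, 0, 0, 2.5], [-0.14, -0.13, 5.9, 0, 0, 0, 2.5]])

```text
time_s: 9.97
tool_pos: [0.4831, 0.0577, 0.1331]
eef_rot: [0.001, -0.424, 0.905, -0.0]
force: [-3.0, 2.3, 6.5]
width: 0.37
finger_force: 59.0
```

Request:
arm_command(targets=[[0, 0, 0.2, 0, 0, 0, 2.5], [0, 0, 0.4, 0, 0, 0, 2.5], [0, 0, 0.6, 0, 0, 0, 2.5], [0, 0, 0.8, 0, 0, 0, 2.5], [0, 0, 0.9, 0, 0, 0, 2.5], [0, 0, 0.9, 0, 0, 0, 2.5]])

```text
time_s: 10.47
tool_pos: [0.4831, 0.0577, 0.124]
eef_rot: [0.0, -0.424, 0.905, -0.0]
force: [-4.7, 1.3, 9.2]
width: 0.369
finger_force: 59.4
```

The spring reads 9.2 N after 9 mm, as it should. Now turn clockwise (+tool z), holding it down.

Request:
arm_command(targets=[[0, 0, 0, 0, 0, 3, 2.5], [0, 0, 0, 0, 0, 8, 2.5], [0, 0, 0, 0, 0, 13, 2.5], [0, 0, 0, 0, 0, 18, 2.5], [0, 0, 0, 0, 0, 23, 2.5], [0, 0, 0, 0, 0, 28, 2.5], [0, 0, 0, 0, 0, 33, 2.5], [0, 0, 0, 0, 0, 38, 2.5], [0, 0, 0, 0, 0, 43, 2.5], [0, 0, 0, 0, 0, 48, 2.5], [0, 0, 0, 0, 0, 48, 2.5]])

```text
time_s: 11.38
tool_pos: [0.4832, 0.0575, 0.1243]
eef_rot: [0.001, -0.016, 1.0, -0.0]
force: [-4.6, 0.6, 7.9]
width: 0.37
finger_force: 59.5
```

```bash
python3 go.py .4831 .0577 .124 92; python3 -c "
from h import *
print(robot.get_obs()['torque'].round(2))"
```

```text
t 11.3833 now [0.4832 0.0575 0.1243] yaw 91.88 F [-4.6  0.6  7.9] w 0.37 j [ 0.29  0.33 -0.63  2.1   0.28  0.79  1.09]
-> d cm [0.01 0.02 0.03] rot [-0.01  0.08 -0.12]
[ 0.03  0.75 -0.05]
```

Request:
arm_command(targets=[[0, 0, 0, 0, 0, 4, 2.5], [0, 0, 0, 0, 0, 9, 2.5], [0, 0, 0, 0, 0, 14, 2.5], [0, 0, -0.05, 0, 0, 19, 2.5], [0, 0, -0.1, 0, 0, 24, 2.5], [0, 0, -0.1, 0, 0, 29, 2.5], [0, 0, -0.15, 0, 0, 34, 2.5], [0, 0, -0.15, 0, 0, 39, 2.5], [0, 0, -0.15, 0, 0, 44, 2.5], [0, 0, -0.15, 0, 0, 49, 2.5], [0, 0, -0.15, 0, 0, 54, 2.5], [0, 0, -0.15, 0, 0, 59, 2.5], [0, 0, -0.15, 0, 0, 63, 2.5], [0, 0, -0.15, 0, 0, 63, 2.5]])

```text
time_s: 12.55
tool_pos: [0.483, 0.0573, 0.1257]
eef_rot: [0.0, 0.508, 0.861, 0.0]
force: [-3.2, -0.6, 7.7]
width: 0.372
finger_force: 59.5
```

```bash
python3 go.py .4831 .0577 .124 29; python3 -c "
from h import *
print(robot.get_obs()['torque'].round(2))"
```

```text
t 12.55 now [0.483  0.0573 0.1257] yaw 28.93 F [-3.2 -0.6  7.7] w 0.372 j [ 0.11  0.3  -0.41  2.11  0.17  0.77  0.09]
-> d cm [0.03 0.02 0.17] rot [ 0.04  0.03 -0.07]
[-0.25  0.8  -0.03]
```

Request:
arm_command(targets=[[0, 0, 0, 0, 0, 2, 2.5], [0, 0, 0, 0, 0, 4, 2.5], [0, 0, 0, 0, 0, 6, 2.5], [0, 0, 0, 0, 0, 8, 2.5], [0, 0, 0, 0, 0, 8, 2.5]])

```text
time_s: 12.97
tool_pos: [0.4834, 0.0574, 0.1257]
eef_rot: [0.001, 0.566, 0.825, 0.0]
force: [-0.8, 0.0, 5.9]
width: 0.367
finger_force: 59.3
```

```bash
python3 go.py .4831 .0577 .124 29; python3 -c "
from h import *
print(robot.get_obs()['torque'].round(2))"
```

```text
t 12.9667 now [0.4834 0.0574 0.1257] yaw 21.1 F [-0.8  0.   5.9] w 0.367 j [ 0.09  0.3  -0.39  2.11  0.16  0.76 -0.03]
-> d cm [ 0.04 -0.01  0.17] rot [ 0.08  0.03 -7.9 ]
[-0.07  0.31  0.17]
```

Request:
arm_command(targets=[[0, 0, 0, 0, 0, 1.5, 2.5], [0, 0, 0, 0, 0, 3, 2.5], [0, 0, 0, 0, 0, 3, 2.5]])

```text
time_s: 13.22
tool_pos: [0.4826, 0.0575, 0.1255]
eef_rot: [0.0, 0.587, 0.81, -0.0]
force: [-5.8, 0.1, 8.0]
width: 0.375
finger_force: 59.5
```

```bash
python3 go.py .4831 .0577 .124 29; python3 -c "
from h import *
print(robot.get_obs()['torque'].round(2))"
```

```text
t 13.2167 now [0.4826 0.0575 0.1255] yaw 18.16 F [-5.8  0.1  8. ] w 0.375 j [ 0.08  0.29 -0.38  2.11  0.16  0.76 -0.08]
-> d cm [0.01 0.06 0.15] rot [-0.000e+00  1.000e-02 -1.084e+01]
[0.05 1.28 0.58]
```

Torque rose to 0.58 N m, so it is at the stop. Ease back slightly, open, rise and look.

Request:
arm_command(targets=[[0, 0, 0, 0, 0, -2, 2.5], [0, 0, 0, 0, 0, -2, 4], [0, 0, 0, 0, 0, -2, 6], [0, 0, 0, 0, 0, -2, 8.5], [0, 0, 0, 0, 0, -2, 8.5], [0, 0, 0, 0, 0, -2, 8.5], [0, 0, -2, 0, 0, -2, 8.5], [0, 0, -5, 0, 0, -2, 8.5], [0, 0, -8, 0, 0, -2, 8.5], [0, 0, -11, 0, 0, -2, 8.5], [0, 0, -11, 0, 0, -2, 8.5], [0, 0, -11, 0, 0, -2, 8.5]])

```text
time_s: 14.22
tool_pos: [0.4837, 0.0574, 0.2364]
eef_rot: [0.001, 0.572, 0.82, 0.001]
force: [-0.1, -0.4, -0.9]
width: 0.996
finger_force: 0.0
```

```bash
python3 - <<'E'
from h import *
s=snap('scene');C=cloud(s);c=s['color'].astype(int);hsv=cv2.cvtColor(s['color'],cv2.COLOR_RGB2HSV);H,S=hsv[...,0].astype(int),hsv[...,1]
n=np.hypot(C[...,0]-.484,C[...,1]-.057)<.05
dk=n&(c.max(-1)<75)&(C[...,2]>.1)&(C[...,2]<.118)
print('roof z',np.median(C[...,2][dk]))
k=n&(H>12)&(H<30)&(S>110)&(C[...,2]>.125)&(C[...,2]<.15)
print('knob top z',np.median(C[...,2][k]),cv2.minEnclosingCircle((C[k][:,:2]*1000).astype(np.float32)))
r=n&((H<8)|(H>172))&(S>130)&(C[...,2]>.12)
w=n&(c.min(-1)>110)&(S<60)&(C[...,2]>.1)&(C[...,2]<.118)
kc=C[k].mean(0)
for nm,m in(('red',r),('white',w)):
    d=C[m].mean(0)-[.4868,.0561,0];print(nm,m.sum(),np.degrees(np.arctan2(d[1],d[0])))
a=s['color'][130:260,270:440,::-1];cv2.imwrite('pics/c6.png',cv2.resize(a,None,fx=4,fy=4,interpolation=2))
E
```

```text
roof z 0.1096426767085516
knob top z 0.13200186767454075 ((486.5373840332031, 54.49293518066406), 18.684585571289062)
red 2 -14.14685972565358
white 3 121.06670987898357
```

View pics/c6.png

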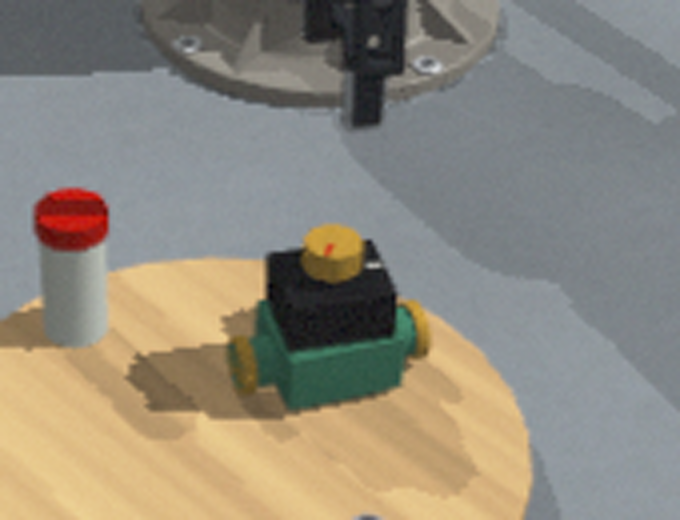

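The knob at (333,250) is down to 0.132, 7 mm lower than before, and stays there. Its red line sits about 2.3 rad from the white mark (rough, from only a few pixels). The cover is seated with the gripper clear, so I'm handing it in.

```bash
python3 -c "
from h import *
print(robot.finish_job())"
```

```text
the job is handed in; nothing more can be done
None
```

The black cover is seated on the green valve and its knob is screwed clockwise to the stop and held about 7 mm down; the gripper is clear, and I handed the job in after about 14 s (no verdict was returned).

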